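# Scan the block's job label, then set the register stop

## Task

Set up the register board for the next print run. Pick up the orange hand scanner, hold it upright and still for two seconds with its window about 6 cm above the middle of the barcode label on the carved block, and stand it back on its pad. Then take the red tab of the sliding stop, slide the stop along its rail until its spring ball clicks into the groove of the brass bar, and finish there still gripping the tab, with the stop seated in the notch; leave the block, bottle, jar and brush where they are.

Things in the scene. Friction and masses are not known exactly. Their poses are not given: they have to be found in the camera images.
- scanner: cordless hand scanner, 130 mm tall, 110 to 230 g, upright on its pad: orange head 50 x 50 mm, 34 mm high, grey collar to 44 mm, then a square black grip 30 x 30 mm (sides along its x and y) up to 130 mm. Origin: centre of its underside, the red scan window, which looks down its -z axis; z up along the grip. Grip the black part from above, across either pair of sides.
- pad: black rubber pad with a yellow border, 100 x 100 x 4 mm, fixed to the table; origin at the centre of its underside, so the scanner's origin is 4 mm above it when it stands there. The scanner starts within 8 mm of its middle.
- label (a point): centre of the white barcode label (44 x 34 mm, black stripes) on top of the carved block, 42 mm above the table; z up.
- block: carved wooden printing block, 100 x 160 x 22 mm (x, y, z), 600 g, lying loose on a fixed plywood board 20 mm thick; origin at the centre of its underside. To be left in place.
- stop: aluminium carriage 40 x 40 mm on a steel rail fixed on the plywood board. Slides only along its own y, about 1.5 N friction, 140 mm between dead stops. It starts 0 to 25 mm from the end at its -y side; the notch lies towards +y, 45 to 110 mm from that end. Origin: on the rail's centre line, on top of the board, 20 mm above the table; z up.
- tab (a point): centre of the red upright tab to grip, on top of the carriage, 56 mm above the origin of the stop; axes as the stop's. It is 30 mm along x, 14 mm along y, and stands free from 22 mm below to 22 mm above this point. Grip from above with the fingers closing along y.
- ball (a point): centre of the spring ball (14 mm across) when on the flat, under an arm of the stop 36 mm to its +x side (arm up to 46 mm above the stop's origin). It runs on a brass bar 16 mm wide, 12 mm high, 230 mm long, parallel to the rail and screwed down at a different place each time. The one groove, 12 mm wide, across the bar's middle is the notch, seen from above unless the stop covers it.
- detent (a joint): how far the ball has dropped below the bar's flat top, m: 0 on the flat, 0.0035 seated in the notch, 0.0013 at 2 mm off its centre. Over the last 6 mm before the centre the ball pulls the stop forward, with up to about 8 N; beyond the centre it pulls back as hard. A stop let loose within 4 mm of the centre snaps to it by itself.
- bottle: clear plastic bottle with blue cap, 60 mm across, 190 mm tall, loose, 300 g; origin at the centre of its underside. Not part of the job.
- jar: small ink jar with yellow label and black lid, 64 mm across, 70 mm tall, loose; origin at the centre of its underside. Not part of the job.
- brush: wooden brush lying along its x axis, 200 mm long, about 30 mm high, loose; origin at the middle of its underside. Not part of the job.
Mind the look-alikes: they are no part of the job. Several things look just like the pad: the one meant starts nearest to the robot's base. Of the things like the scanner, leave any that is pink; of the rest the smaller one is meant.

How it is judged:
By the outcome, as a careful person would: the job done as asked, in the order asked, and still so for the second after the job is handed in, while the arm keeps its last pose, push and grip.
It also fails if it takes over 72 s, if anything falls off the work surface, if the arm or the gripper's body presses on something with over 40 N, if the wrist force passes 120 N, or if a joint passes its speed limit or range.

## Robot

A 6-joint arm with a two-finger parallel gripper is mounted at the origin on the work surface. World frame = base frame: x ahead of the robot, y to its left, z up, the work surface at z = 0. Lengths are in m, angles in rad, forces in N, time in s.
With the tool pointing down it reaches from about 0.25 to 0.85 m from the base axis. Payload 12.5 kg.
Tool frame: the origin (TCP) lies on the centre line of the jaws, within the pads' length; the fingertips stand 8 mm ahead of it and the grasp point (between the pads) lies 11 mm behind it; z points along the fingers, y is the line along which they close (so a half turn about z gives the same grasp; the last joint's range is limited). The gripper opens to 93 mm and grips with 3 to 60 N. Pads are 15 mm wide; open, the fingers measure 128 mm over their backs; the gripper's body (75 mm by 188 mm) begins 65 mm behind the grasp point.
Start: joints at [1.041, 0.351, 1.652, -0, 1.139, -0.085], TCP at [0.237, 0.496, 0.227] pointing down, gripper open.
Joint ranges: [-2.75, 2.75], [-0.79, 2.1], [0.01, 2.65], [-1.57, 4.71], [0.07, 3.14], [-2.87, 2.87]. Speed limits (rad/s): [2.22, 2.22, 2.79, 3.14, 3.14, 3.14].

## Interface

Orientations are given as a unit quaternion [x, y, z, w].
In Python, from workcell import arm, camera, camera_info, workorder, search_frame, regions_of gives the robot as it stands.
- The arm moves only by the shell command python3 -m inch 'ROWS' [FORCE]. ROWS is JSON, a list of rows, each an object of numbers: "tx", "ty", "tz": the shift along the tool's x, y, z in units of 30 mm (1.0 is 30 mm); "yaw": the turn about the tool's z in units of 6 degrees (1.0 is 6 degrees); "hand": the finger opening in mm, from 0 to 93. A call has 1 to 12 rows; each row shifts and turns the commanded pose from where the row before left it, along the tool's axes as they then stand; what a row does not reach is not made up. A row lasts 1/12 s, in which the tool goes at most 41.7 mm and 7.16 degrees, less where a joint would pass 70% of its speed; a pose out of reach is approached as far as the arm can. A call is refused whole if a number of a shift passes 1 or a number of a turn 1, either way. A call with a gripper value outside its range is refused whole. The fingers move at their own pace and stop on an object; FORCE is the grip in N (left out, the last holds). Time passes only in rows, so rows that do not move let the fingers close. It gives the time, the measured TCP pose, the force, the opening and the grip force at its end, in the units of the state.
- arm.sense(): the state, without advancing time (a new reading comes with each control period).
- camera(name): name is "side" or "top"; returns the picture (384x512x3 uint8, red, green, blue); there is no depth.
- camera_info(name): a dict with "mtx" (3x3 intrinsics, pixels), "R" (3x3) and "t" (3): a world point X has camera coordinates R X + t. Camera axes: x right, y down, z forward; pixel columns grow to the right and rows downward; lengths in m; the calibration is good to about 2 mm. A picture is of the moment at which its call begins. camera_info takes no time and is no camera call.
- workorder.hand_in(): hands the job in; it is judged then, once.
Trained networks look in the newest picture that a camera, given by its name, has taken for a name from the list of things; names that differ only in an ending like _2 or _b are one class to them, and where a whole thing is asked for, a point or a joint stands for the part that bears it (a point fixed in the world has none). Each returns a list of dicts, best first, with "score" (0 to 1); they miss things now and then, are a little off and sometimes report something else, mostly with a low value. They report only what shows in the picture. A call takes as long as a camera call. They do not tell look-alikes from the thing itself.
- search_frame(camera, name): "xy" ([column, row] in pixels, amid what is visible of it).
- regions_of(camera, name): "mask" (384x512 bool, what is visible of it) and "xy" ([column, row] in pixels, amid what is visible of it).
The state is a dict: "t": time; "joints": joint angles; "joint_velocities": joint speeds; "tau": joint torques, N m; "eef_pos": TCP position; "ee_rot": TCP orientation; "ft_force": force on the tool from outside, world axes, zero at the start; "wrist_torque": the same for the moment, N m; "grip_width": finger opening in m; "finger_force": force on a finger pad.
Only numpy, scipy, OpenCV 4.12 (cv2) and the standard library are available. Lean on these libraries where they do the work, as an engineer would, in place of code of your own. Each camera call takes 0.05 s, during which the arm holds its last target. There are 200 camera calls.

## Working session

There is one attempt and no reset: what is moved stays moved. The work goes in short steps, Python scripts to look and compute and a shell command to move; the robot and the scene stay as the last step left them, time stands still between calls to the robot, and variables do not carry over. Pictures are saved under pics/ and viewed, at most 10 in all, crops included, and the job is handed in when it is done.

```bash
mkdir -p pics
cat > h.py <<'E'
import numpy as np, cv2
from workcell import arm, camera, camera_info, workorder, search_frame, regions_of
def ray(cam,uv):
    i=camera_info(cam);K,R,t=map(np.array,(i["mtx"],i["R"],i["t"]))
    d=R.T@np.linalg.inv(K)@np.array([uv[0],uv[1],1.0]);return -R.T@t,d
def atz(cam,uv,z):
    c,d=ray(cam,uv);return c+d*(z-c[2])/d[2]
def proj(cam,X):
    i=camera_info(cam);p=np.array(i["mtx"])@(np.array(i["R"])@np.array(X)+np.array(i["t"]));return p[:2]/p[2]
def save(cam,fn,box=None,s=1):
    im=camera(cam)[:,:,::-1]
    if box: im=im[box[1]:box[3],box[0]:box[2]]
    cv2.imwrite(fn,cv2.resize(np.ascontiguousarray(im),None,fx=s,fy=s,interpolation=cv2.INTER_CUBIC))
E
python3 - <<'E'
from h import *
ims=[camera(c)[:,:,::-1] for c in("top","side")]
for c,i in zip(("top","side"),ims): cv2.imwrite(f"pics/{c}1.png",cv2.resize(i,(800,600)))
for c in("top","side"):
    print(c,"cam at",ray(c,(0,0))[0].round(3))
    for n in("scanner","pad","label","block","stop","tab","ball","bottle","jar","brush"):
        print(n,[(np.round(r["xy"],1).tolist(),round(r["score"],2)) for r in search_frame(c,n)])
s=arm.sense();print(s["t"],s["eef_pos"],s["ee_rot"],s["grip_width"])
E
```

```text
top cam at [0.53  0.009 1.156]
scanner [([364.6, 233.1], 0.92), ([404.4, 232.6], 0.71), ([368.3, 285.4], 0.57), ([107.8, 252.0], 0.24)]
pad [([309.1, 124.0], 0.78), ([351.6, 230.4], 0.67), ([252.3, 119.1], 0.63)]
label [([208.9, 226.7], 0.59)]
block [([212.8, 228.7], 0.76)]
stop [([250.2, 195.1], 0.79), ([111.2, 170.6], 0.69)]
tab [([248.4, 194.7], 0.7)]
ball [([252.6, 191.2], 0.74)]
bottle [([359.3, 158.2], 0.63)]
jar [([110.1, 250.5], 0.56)]
brush [([112.8, 169.8], 0.79)]
side cam at [ 0.013 -0.752  0.808]
scanner [([297.4, 276.3], 0.91), ([256.1, 294.3], 0.88), ([329.9, 307.1], 0.76)]
pad [([309.3, 191.3], 0.89), ([287.9, 289.8], 0.87), ([330.8, 215.5], 0.68)]
label []
block [([221.0, 197.4], 0.94)]
stop [([219.8, 196.6], 0.6), ([257.6, 199.4], 0.54)]
tab [([257.9, 197.9], 0.83)]
ball [([255.6, 198.6], 0.62), ([167.4, 163.3], 0.41)]
bottle [([257.2, 199.3], 0.66)]
jar [([165.6, 164.2], 0.7)]
brush [([216.3, 154.9], 0.75)]
1.1 [0.23661657 0.49648313 0.22661178] [ 2.20563070e-01  9.75372714e-01 -2.28007420e-05 -9.51830045e-06] 0.09285025997711582
```

View pics/top1.png

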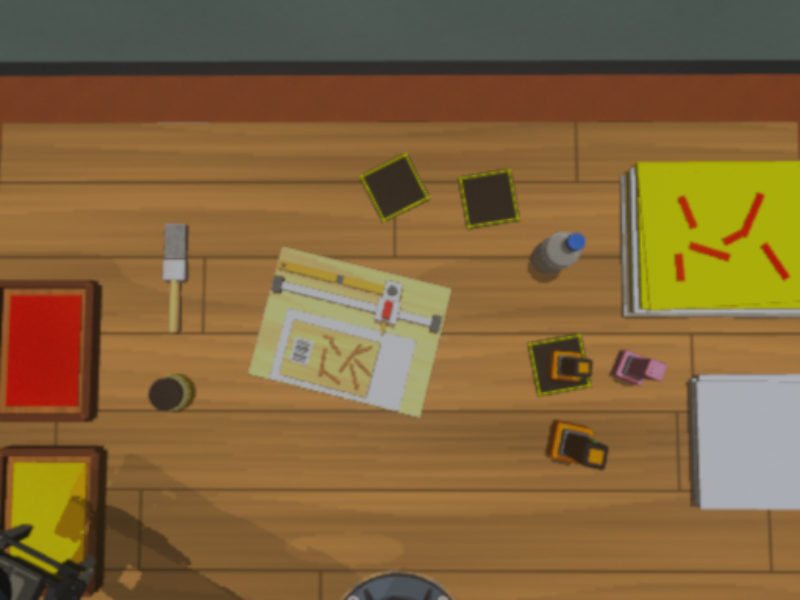

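View pics/side1.png

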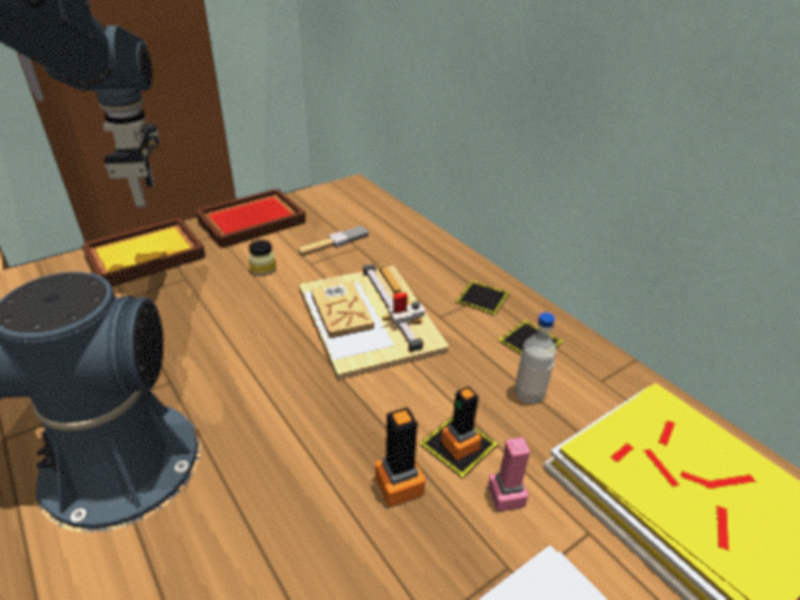

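The top view, at 512-px scale, shows these candidates:
- **Scanners:** small orange at (365,233) standing on a pad, larger orange at (368,285), pink at (404,233). The small orange one fits, being the smaller of the two that aren't pink.
- **Pads:** (358,233), (309,124) and (252,119). The first is nearest the base, which is at the bottom of the picture.

I'll confirm this in one crop and fit the poses.

```bash
cat > fit.py <<'E'
from h import *
from scipy.optimize import minimize
def boxpts(b):  # cx,cy,hx,hy,z0,z1
    return np.array([[b[0]+sx*b[2],b[1]+sy*b[3],z] for sx in(-1,1) for sy in(-1,1) for z in b[4:]])
def sil(cam,boxes,x,y,z,a,S=4):
    m=np.zeros((384*S,512*S),np.uint8);c,s=np.cos(a),np.sin(a);R=np.array([[c,-s,0],[s,c,0],[0,0,1]])
    for b in boxes:
        p=np.array([proj(cam,R@q+[x,y,z]) for q in boxpts(b)])
        cv2.fillConvexPoly(m,cv2.convexHull(((p+.5)*S).astype(np.float32)).astype(np.int32),255)
    return cv2.resize(m,(512,384),interpolation=cv2.INTER_AREA)/255.
def fit(masks,boxes,x0,z,angs=np.radians(np.arange(-40,50,10)),n=5):
    def cost(p): 
        e=0
        for c,m in masks.items():
            s=sil(c,boxes,p[0]/100,p[1]/100,z,p[2]/10); e+=np.abs(s-m).sum()/m.sum()
        return e
    best=None
    for a in angs:
        r=minimize(cost,[x0[0]*100,x0[1]*100,a*10],method="Nelder-Mead",options=dict(initial_simplex=[[x0[0]*100+d,x0[1]*100+e,a*10+f] for d,e,f in((0,0,0),(1,0,0),(0,1,0),(0,0,1))],maxiter=90))
        if best is None or r.fun<best.fun: best=r
    return best.x/[100,100,10],best.fun
SC=[(0,0,.025,.025,0,.034),(0,0,.018,.018,.034,.044),(0,0,.015,.015,.044,.130)]
E
python3 - <<'E'
from fit import *
save("top","pics/c1.png",(325,195,435,315),5)
m={}
for c,xy in(("top",(365,233)),("side",(297,276))):
    camera(c)
    r=min(regions_of(c,"scanner"),key=lambda r:np.hypot(*(np.array(r["xy"])-xy)));m[c]=r["mask"].astype(float);print(c,r["xy"],r["mask"].sum())
x0=atz("top",(358,233),.0)
print("scanner",fit(m,SC,x0,.004)); 
for k in m: print(k,fit({k:m[k]},SC,x0,.004))
for c,xy in(("top",(355,231)),("side",(288,290))):
    r=min(regions_of(c,"pad"),key=lambda r:np.hypot(*(np.array(r["xy"])-xy)))
    M=(r["mask"]|(m[c]>0)).astype(np.uint8) if c=="top" else r["mask"].astype(np.uint8)
    p=cv2.convexHull(np.argwhere(r["mask"])[:,::-1].astype(np.int32))
    w=np.array([atz(c,q[0],.004)[:2]*1000 for q in p],np.float32);print(c,"pad rect mm",cv2.minAreaRect(w))
E
```

```text
top [363.1, 232.2] 405
side [298.7, 274.4] 752Traceback (most recent call last):
  File "<stdin>", line 8, in <module>
  File "fit.py", line 19, in fit
    r=minimize(cost,[x0[0]*100,x0[1]*100,a*10],method="Nelder-Mead",options=dict(initial_simplex=[[x0[0]*100+d,x0[1]*100+e,a*10+f] for d,e,f in((0,0,0),(1,0,0),(0,1,0),(0,0,1))],maxiter=90))
    res = _minimize_neldermead(fun, x0, args, callback, bounds=bounds,
                               **options)
    fxr = func(xr)
    fx = function(np.copy(x), *(wrapper_args + args))
  File "fit.py", line 15, in cost
    s=sil(c,boxes,p[0]/100,p[1]/100,z,p[2]/10); e+=np.abs(s-m).sum()/m.sum()
  File "fit.py", line 8, in sil
    p=np.array([proj(cam,R@q+[x,y,z]) for q in boxpts(b)])
                ~~~~^^^^^^^^^^^^^^^^^
  File "h.py", line 9, in proj
    i=camera_info(cam);p=np.array(i["mtx"])@(np.array(i["R"])@np.array(X)+np.array(i["t"]));return p[:2]/p[2]
ValueError: time passes only in moves, steps and waits
```

View pics/c1.png

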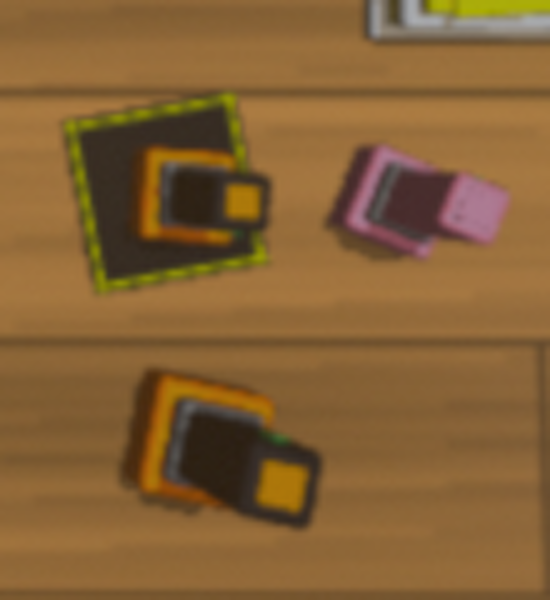

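The crop confirms it. The small orange scanner stands on the pad whose crop corners are (68,122), (235,95), (265,262), (98,292). The larger orange one is at bottom left and the pink one is off the pad. I'll cache the calibration and fit.

```bash
python3 - <<'E'
from workcell import camera_info
import numpy as np
np.save("cal.npy",{c:{k:np.array(v,float) for k,v in camera_info(c).items() if k in("mtx","R","t")} for c in("top","side")},allow_pickle=True)
E
sed -i '2a CAL=np.load("cal.npy",allow_pickle=True).item()\ncamera_info=lambda c:CAL[c]' h.py
python3 - <<'E'
from fit import *
m={}
for c,xy in(("top",(365,233)),("side",(297,276))):
    camera(c)
    r=min(regions_of(c,"scanner"),key=lambda r:np.hypot(*(np.array(r["xy"])-xy)));m[c]=r["mask"].astype(float)
P=[];
for c,xy in(("top",(355,231)),("side",(288,290))):
    r=min(regions_of(c,"pad"),key=lambda r:np.hypot(*(np.array(r["xy"])-xy)));P.append((c,r["mask"]))
b=[(c,r["mask"]) for c,xy in(("top",(213,228)),("side",(221,197))) for r in regions_of(c,"block")[:1]]
st=[(c,r["mask"],r["score"],r["xy"]) for c in("top","side") for n in("stop","tab") for r in regions_of(c,n)]
lab=[(r["mask"],r["score"],r["xy"]) for r in regions_of("top","label")]
np.save("m.npy",dict(m=m,P=P,b=b,st=st,lab=lab),allow_pickle=True)
x0=atz("top",(358,233),.0)
A=np.radians([-20,0,20])
print("scanner",fit(m,SC,x0,.004,A)); 
for k in m: print(k,fit({k:m[k]},SC,x0,.004,A))
for c,M in P+b:
    p=cv2.convexHull(np.argwhere(M)[:,::-1].astype(np.int32))
    for z in(.004,.042): print(c,z,cv2.minAreaRect(np.array([atz(c,q[0],z)[:2]*1000 for q in p],np.float32)))
print("padcorners",[(atz("top",(325+u/5-.4,195+v/5-.4),.004)[:2]*1000).round(1) for u,v in((68,122),(235,95),(265,262),(98,292))])
for c,M,s,xy in st: print(c,M.sum(),s,xy)
for M,s,xy in lab: print("label",M.sum(),s,xy,atz("top",xy,.042));
E
```

```text
scanner (array([ 0.49371008, -0.29666716, -0.2215859 ]), np.float64(2.0831523581753197))
top (array([ 0.55677459,  0.00954118, -1.89657259]), np.float64(1.6334610472541509))
side (array([ 0.49253439, -0.29669042, -0.27104333]), np.float64(0.15119766100694723))
top 0.004 ((609.150634765625, 14.566154479980469), (39.672691345214844, 79.52734375), 75.97913360595703)
top 0.042 ((606.5443115234375, 14.370935440063477), (38.3636474609375, 76.90322875976562), 75.97917175292969)
side 0.004 ((492.01458740234375, -294.3137512207031), (105.37564849853516, 100.5391616821289), 11.5141019821167)
side 0.042 ((469.3952331542969, -315.95819091796875), (100.39600372314453, 95.78800201416016), 11.514195442199707)
top 0.004 ((508.0000305175781, 122.8432388305664), (166.3131561279297, 104.16063690185547), 75.0829086303711)
top 0.042 ((508.7313537597656, 119.0753402709961), (160.8254852294922, 100.72378540039062), 75.08292388916016)
side 0.004 ((522.46533203125, 152.67832946777344), (189.7175750732422, 110.48348236083984), 74.94348907470703)
side 0.042 ((498.4070129394531, 109.91069030761719), (180.7522735595703, 105.26246643066406), 74.94348907470703)
padcorners [array([ 536.5, -239.2]), array([ 552. , -334.6]), array([ 457.4, -349.5]), array([ 440.3, -254.7])]
top 373 0.68 [250.8, 193.2]
top 378 0.8 [249.9, 195.8]
side 321 0.67 [257.5, 198.9]
side 326 0.73 [256.4, 199.9]
label 2136 0.59 [212.4, 228.1] [0.51083198 0.11597817 0.042     ]
```

```bash
python3 -c "
from h import *
save('top','pics/c2.png',(150,150,300,275),5)"
```

```text
(no output)
```

View pics/c2.png

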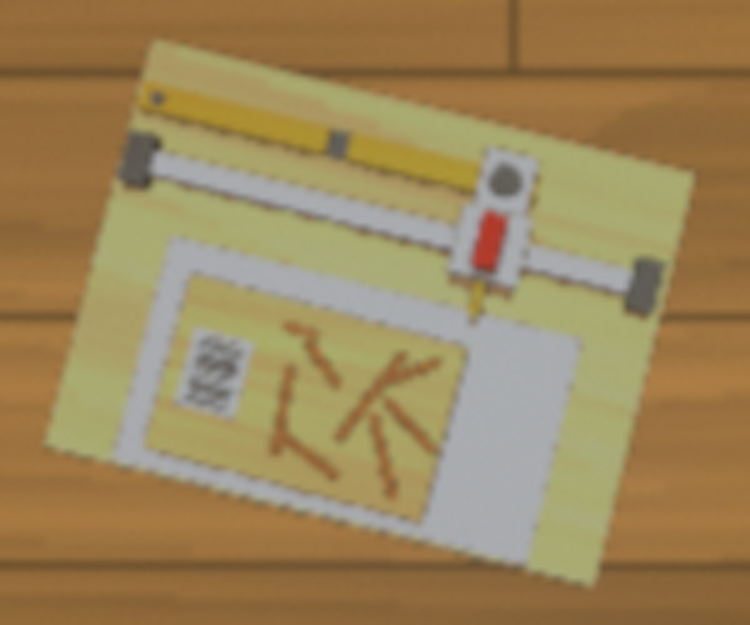

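The board crop shows the label centre at crop (216,373) and the groove, uncovered, at (338,144). The tab is at (489,242), the ball arm at (506,180), and the rail runs from (140,160) to (643,286). Next I compute positions and recheck the scanner from the top.

Run:
```python
from fit import *
d=np.load("m.npy",allow_pickle=True).item(); m=d["m"]
im=camera("top")
print("mask bbox",[np.argwhere(m[k]>0).min(0).tolist()+np.argwhere(m[k]>0).max(0).tolist() for k in m])
A=np.radians([-15,0,15])
for k in m: print(k,fit({k:m[k]},SC,(.494,-.297),.004,A))
# orange regions in the top view
h=cv2.cvtColor(im,cv2.COLOR_RGB2HSV); o=((h[...,0]<22)&(h[...,0]>10)&(h[...,1]>220)&(h[...,2]>120)).astype(np.uint8); o[:, :345]=0;o[:,385:]=0;o[:220]=0;o[250:]=0
n,l,s,c=cv2.connectedComponentsWithStats(o)
for i in range(1,n):
    if s[i,4]>8: print(s[i],c[i].round(1),"cap" ,atz("top",c[i],.134)[:2].round(4))
print("cap mine",atz("top",(325+242/5-.4,195+203/5-.4),.134).round(4))
q=lambda x,y,z:atz("top",(150+x/5-.4,150+y/5-.4),z).round(4)
print("label",q(216,373,.042),"corners",[q(*p,.042)[:2] for p in((195,328),(255,343),(238,418),(177,402))])
print("groove",q(338,144,.032),"tab",q(489,242,.098),"ball arm",q(506,180,.066))
print("block c",[q(*p,.042)[:2] for p in((190,278),(467,348),(422,523),(143,450))])
print("rail ends",q(140,160,.045),q(643,286,.045))
for c,M,s,xy in d["st"]:print(c,xy,np.argwhere(M).min(0),np.argwhere(M).max(0))
# red tab side & top
for c,bx in(("top",(230,180,270,215)),("side",(235,180,280,215))):
    I=camera(c);x0,y0,x1,y1=bx;h=cv2.cvtColor(I,cv2.COLOR_RGB2HSV)[y0:y1,x0:x1]
    r=((h[...,0]<6)|(h[...,0]>172))&(h[...,1]>140)&(h[...,2]>80);a=np.argwhere(r);cc=a.mean(0)[::-1]+[x0,y0];print(c,"red",len(a),cc,a.min(0)+[y0,x0],a.max(0)+[y0,x0],atz(c,cc,.098 if c=="top" else .076).round(4))
```

```text
mask bbox [[224, 391, 245, 426], [248, 283, 292, 307]]
top (array([ 0.55824615,  0.01234293, -2.64873508]), np.float64(1.630673878746901))
side (array([ 0.49205917, -0.29716865, -0.35063544]), np.float64(0.14676108473485153))
[353 225  19  18 103] [359.2 232.8] cap [ 0.5011 -0.2637]
[370 232   7   7  40] [373.3 234.9] cap [ 0.4959 -0.299 ]
cap mine [ 0.4951 -0.2982  0.134 ]
label [0.5215 0.1703 0.042 ] corners [array([0.5463, 0.1822]), array([0.5381, 0.1488]), array([0.4968, 0.1578]), array([0.5055, 0.1916])]
groove [0.6498 0.1045 0.032 ] tab [0.5909 0.0189 0.098 ] ball arm [0.6265 0.01   0.066 ]
block c [array([0.574 , 0.1853]), array([0.5354, 0.0316]), array([0.4395, 0.0561]), array([0.4791, 0.2101])]
rail ends [0.6394 0.2134 0.045 ] [ 0.5697 -0.0656  0.045 ]
top [250.8, 193.2] [179 240] [211 256]
top [249.9, 195.8] [179 240] [210 257]
side [257.5, 198.9] [187 245] [206 271]
side [256.4, 199.9] [186 245] [206 271]
top red 46 [247.41304348 197.95652174] [193 245] [203 250] [0.591  0.0189 0.098 ]
side red 77 [255.84415584 192.96103896] [188 252] [199 259] [0.5887 0.0202 0.076 ]
```

```bash
cat > go.py <<'E'
import sys,numpy as np
from workcell import arm
from scipy.spatial.transform import Rotation as Ro
# go.py x y z [angle of tool y, deg]: shift left in tool axes (units of 30 mm) and yaw (units of 6 deg)
s=arm.sense();R=Ro.from_quat(s["ee_rot"]).as_matrix();p=np.array(s["eef_pos"]);X=np.array([float(v) for v in sys.argv[1:4]])
a=np.degrees(np.arctan2(R[1,1],R[0,1]));print("t",round(s["t"],2),"pos",p.round(4),"y angle",round(a,2),"tilt",R[2].round(4),"F",np.round(s["ft_force"],1),"w",round(s["grip_width"],4),"ff",np.round(s["finger_force"],1))
print("shift units",((R.T@(X-p))/.03).round(3))
if len(sys.argv)>4: print("yaw units",round(-(float(sys.argv[4])-a)/6,3))
E
python3 -m inch '[{"yaw":-0.9},{"yaw":-0.9},{"yaw":-0.9},{"yaw":-0.9},{"ty":-1,"tx":-0.4},{"ty":-1,"tx":-0.4},{"ty":-1,"tx":-0.4},{"ty":-1,"tx":-0.4},{"ty":-1,"tx":-0.4},{"ty":-1,"tx":-0.4},{"ty":-1,"tx":-0.4},{"ty":-1,"tx":-0.4}]'
python3 -m inch '[{"ty":-1,"tx":-0.4},{"ty":-1,"tx":-0.4},{"ty":-1,"tx":-0.4},{"ty":-1,"tx":-0.4},{"ty":-1,"tx":-0.4},{"ty":-1,"tx":-0.4},{"ty":-1,"tx":-0.4},{"ty":-1,"tx":-0.4},{"ty":-1,"tx":-0.4},{"ty":-1,"tx":-0.4},{"ty":-1,"tx":-0.4},{"ty":0}]'
python3 go.py .494 -.2975 .227 86
```

```text
t 2.2 pos [0.2366 0.4965 0.2266] y angle 64.52 tilt [ 0.  0. -1.] F [-0.  -0.6 -1.1] w 0.0931 ff 0.0
shift units [-1.9132e+01 -2.0200e+01 -1.2000e-02]
yaw units -3.581validation failed for argument at $[0]...
validation failed for argument at $[0]...
```

```bash
python3 -m inch '[{"tx":0,"ty":0,"tz":0,"yaw":-0.9,"hand":70}]'; python3 -m inch --help | head -20
```

```text
t: 2.28
eef_pos: [0.2366, 0.4965, 0.2267]
ee_rot: [0.175, 0.985, 0.0, -0.0]
ft_force: [-0.1, 0.2, -0.0]
grip_width: 0.0899
finger_force: 0.0invalid input: not JSON, or not a number
```

```bash
python3 -m inch '[{"tx":0,"ty":0,"tz":0,"yaw":-0.9,"hand":70},{"tx":0,"ty":0,"tz":0,"yaw":-0.9,"hand":70},{"tx":0,"ty":0,"tz":0,"yaw":-0.9,"hand":70},{"tx":-0.4,"ty":-1,"tz":0,"yaw":0,"hand":70},{"tx":-0.4,"ty":-1,"tz":0,"yaw":0,"hand":70},{"tx":-0.4,"ty":-1,"tz":0,"yaw":0,"hand":70},{"tx":-0.4,"ty":-1,"tz":0,"yaw":0,"hand":70},{"tx":-0.4,"ty":-1,"tz":0,"yaw":0,"hand":70},{"tx":-0.4,"ty":-1,"tz":0,"yaw":0,"hand":70},{"tx":-0.4,"ty":-1,"tz":0,"yaw":0,"hand":70},{"tx":-0.4,"ty":-1,"tz":0,"yaw":0,"hand":70},{"tx":-0.4,"ty":-1,"tz":0,"yaw":0,"hand":70}]'
python3 go.py .494 -.2975 .227 86
```

```text
t: 3.28
eef_pos: [0.3262, 0.2184, 0.2268]
ee_rot: [0.034, 0.999, 0.0, 0.0]
ft_force: [1.3, 0.1, -0.1]
grip_width: 0.0702
finger_force: 0.0
t 3.28 pos [0.3262 0.2184 0.2268] y angle 86.13 tilt [-5.e-04  3.e-04 -1.e+00] F [ 1.3  0.1 -0.1] w 0.0702 ff 0.0
shift units [-6.7390e+00 -1.6779e+01 -8.0000e-03]
yaw units 0.022
```

```bash
python3 -m inch '[{"tx":-0.4,"ty":-1,"tz":0,"yaw":0,"hand":70},{"tx":-0.4,"ty":-1,"tz":0,"yaw":0,"hand":70},{"tx":-0.4,"ty":-1,"tz":0,"yaw":0,"hand":70},{"tx":-0.4,"ty":-1,"tz":0,"yaw":0,"hand":70},{"tx":-0.4,"ty":-1,"tz":0,"yaw":0,"hand":70},{"tx":-0.4,"ty":-1,"tz":0,"yaw":0,"hand":70},{"tx":-0.4,"ty":-1,"tz":0,"yaw":0,"hand":70},{"tx":-0.4,"ty":-1,"tz":0,"yaw":0,"hand":70},{"tx":-0.4,"ty":-1,"tz":0,"yaw":0,"hand":70},{"tx":-0.4,"ty":-1,"tz":0,"yaw":0,"hand":70},{"tx":-0.4,"ty":-1,"tz":0,"yaw":0,"hand":70},{"tx":-0.4,"ty":-1,"tz":0,"yaw":0,"hand":70}]'
python3 -m inch '[{"tx":-0.4,"ty":-1,"tz":0,"yaw":0,"hand":70},{"tx":-0.4,"ty":-1,"tz":0,"yaw":0,"hand":70},{"tx":-0.4,"ty":-1,"tz":0,"yaw":0,"hand":70},{"tx":-0.4,"ty":-0.8,"tz":0,"yaw":0,"hand":70},{"tx":-0.3,"ty":0,"tz":0,"yaw":0,"hand":70},{"tx":0,"ty":0,"tz":0,"yaw":0,"hand":70},{"tx":0,"ty":0,"tz":0,"yaw":0,"hand":70}]'
python3 go.py .494 -.2975 .107 86
```

```text
t: 4.28
eef_pos: [0.4456, -0.1509, 0.2267]
ee_rot: [0.034, 0.999, -0.0, 0.0]
ft_force: [0.8, 0.0, 0.9]
grip_width: 0.0701
finger_force: 0.0
t: 4.87
eef_pos: [0.4944, -0.266, 0.2263]
ee_rot: [0.034, 0.999, 0.0, -0.0]
ft_force: [0.2, 0.0, -0.5]
grip_width: 0.0702
finger_force: 0.0
t 4.87 pos [ 0.4944 -0.266   0.2263] y angle 86.13 tilt [ 7.e-04  5.e-04 -1.e+00] F [ 0.2  0.  -0.5] w 0.0702 ff 0.0
shift units [-0.061 -1.05   3.976]
yaw units 0.022
```

```bash
python3 -m inch '[{"tx":-0.06,"ty":-0.6,"tz":0,"yaw":0,"hand":70},{"tx":0,"ty":-0.45,"tz":0,"yaw":0,"hand":70},{"tx":0,"ty":0,"tz":0.7,"yaw":0,"hand":70},{"tx":0,"ty":0,"tz":0.7,"yaw":0,"hand":70},{"tx":0,"ty":0,"tz":0,"yaw":0,"hand":70},{"tx":0,"ty":0,"tz":0,"yaw":0,"hand":70}]'
python3 go.py .494 -.2975 .1 86
python3 - <<'E'
from h import *
a=camera("top")[:,:,::-1][195:315,325:435];b=camera("side")[:,:,::-1][215:335,230:340]
cv2.imwrite("pics/c3.png",cv2.resize(np.hstack([a,b]),None,fx=3.6,fy=3.6,interpolation=cv2.INTER_CUBIC))
E
```

```text
t: 5.37
eef_pos: [0.4937, -0.2977, 0.1845]
ee_rot: [0.034, 0.999, 0.0, -0.001]
ft_force: [0.5, 0.1, 0.7]
grip_width: 0.0699
finger_force: 0.0
t 5.37 pos [ 0.4937 -0.2977  0.1845] y angle 86.13 tilt [ 1.5e-03  9.0e-04 -1.0e+00] F [0.5 0.1 0.7] w 0.0699 ff 0.0
shift units [-0.015  0.006  2.817]
yaw units 0.022
```

View pics/c3.png

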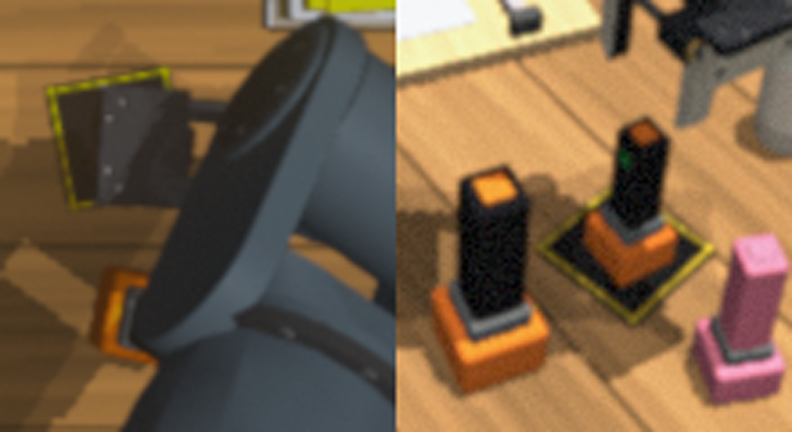

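The side half shows the fingers straddling the small orange scanner's grip, whose top is at crop (642,130). I'm going down and closing.

```bash
python3 -m inch '[{"tx":0,"ty":0,"tz":0.7,"yaw":0,"hand":70},{"tx":0,"ty":0,"tz":0.7,"yaw":0,"hand":70},{"tx":0,"ty":0,"tz":0.7,"yaw":0,"hand":70},{"tx":0,"ty":0,"tz":0.7,"yaw":0,"hand":70},{"tx":0,"ty":0,"tz":0,"yaw":0,"hand":70},{"tx":0,"ty":0,"tz":0,"yaw":0,"hand":40},{"tx":0,"ty":0,"tz":0,"yaw":0,"hand":34},{"tx":0,"ty":0,"tz":0,"yaw":0,"hand":20},{"tx":0,"ty":0,"tz":0,"yaw":0,"hand":20},{"tx":0,"ty":0,"tz":0,"yaw":0,"hand":20},{"tx":0,"ty":0,"tz":0,"yaw":0,"hand":20},{"tx":0,"ty":0,"tz":0,"yaw":0,"hand":20}]' 25
python3 go.py .494 -.2975 .1 86
```

```text
t: 6.47
eef_pos: [0.4943, -0.2984, 0.101]
ee_rot: [0.034, 0.999, -0.0, 0.0]
ft_force: [0.5, 0.1, 2.0]
grip_width: 0.0299
finger_force: 24.9
t 6.47 pos [ 0.4943 -0.2984  0.101 ] y angle 86.12 tilt [-5.e-04 -3.e-04 -1.e+00] F [0.5 0.1 2. ] w 0.0299 ff 24.9
shift units [0.012 0.028 0.033]
yaw units 0.019
```

```bash
python3 -m inch '[{"tx":0,"ty":0,"tz":-0.3,"yaw":0,"hand":20},{"tx":0,"ty":0,"tz":-0.6,"yaw":0,"hand":20},{"tx":0,"ty":0,"tz":-0.8,"yaw":0,"hand":20},{"tx":0,"ty":0,"tz":-0.8,"yaw":0,"hand":20},{"tx":0,"ty":0,"tz":-0.8,"yaw":0,"hand":20},{"tx":0,"ty":0,"tz":-0.8,"yaw":0,"hand":20},{"tx":0,"ty":0,"tz":-0.5,"yaw":0,"hand":20},{"tx":0,"ty":0,"tz":-0.2,"yaw":0,"hand":20},{"tx":0,"ty":0.2,"tz":0,"yaw":0,"hand":20},{"tx":0,"ty":0.4,"tz":0,"yaw":0,"hand":20},{"tx":0,"ty":0.6,"tz":0,"yaw":0,"hand":20},{"tx":0,"ty":0.8,"tz":0,"yaw":0,"hand":20}]'
python3 go.py .5215 .1703 .199
```

```text
t: 7.47
eef_pos: [0.4975, -0.2373, 0.243]
ee_rot: [0.034, 0.999, 0.001, -0.001]
ft_force: [-0.0, -0.2, -2.3]
grip_width: 0.0301
finger_force: 24.9
t 7.47 pos [ 0.4975 -0.2373  0.243 ] y angle 86.05 tilt [ 0.0024  0.0012 -1.    ] F [-0.  -0.2 -2.3] w 0.0301 ff 24.9
shift units [ 0.134 13.607  1.482]
```

```bash
python3 -m inch '[{"tx":0,"ty":0.8,"tz":0,"yaw":0,"hand":20},{"tx":0,"ty":0.8,"tz":0,"yaw":0,"hand":20},{"tx":0,"ty":0.8,"tz":0,"yaw":0,"hand":20},{"tx":0,"ty":0.8,"tz":0,"yaw":0,"hand":20},{"tx":0,"ty":0.8,"tz":0,"yaw":0,"hand":20},{"tx":0,"ty":0.8,"tz":0,"yaw":0,"hand":20},{"tx":0,"ty":0.8,"tz":0,"yaw":0,"hand":20},{"tx":0,"ty":0.8,"tz":0,"yaw":0,"hand":20},{"tx":0,"ty":0.8,"tz":0,"yaw":0,"hand":20},{"tx":0,"ty":0.8,"tz":0,"yaw":0,"hand":20},{"tx":0,"ty":0.8,"tz":0,"yaw":0,"hand":20},{"tx":0,"ty":0.8,"tz":0,"yaw":0,"hand":20}]'
python3 -m inch '[{"tx":0.05,"ty":0.8,"tz":0,"yaw":0,"hand":20},{"tx":0.05,"ty":0.8,"tz":0,"yaw":0,"hand":20},{"tx":0,"ty":0.6,"tz":0,"yaw":0,"hand":20},{"tx":0,"ty":0.4,"tz":0,"yaw":0,"hand":20},{"tx":0,"ty":0.2,"tz":0,"yaw":0,"hand":20},{"tx":0,"ty":0,"tz":0.3,"yaw":0,"hand":20},{"tx":0,"ty":0,"tz":0.3,"yaw":0,"hand":20},{"tx":0,"ty":0,"tz":0,"yaw":0,"hand":20},{"tx":0,"ty":0,"tz":0,"yaw":0,"hand":20},{"tx":0,"ty":0,"tz":0,"yaw":0,"hand":20}]'
python3 go.py .5215 .1703 .199
```

```text
t: 8.47
eef_pos: [0.5165, 0.0509, 0.2432]
ee_rot: [0.034, 0.999, 0.0, -0.001]
ft_force: [0.4, 0.2, -1.4]
grip_width: 0.0298
finger_force: 24.9
t: 9.3
eef_pos: [0.5205, 0.1323, 0.2265]
ee_rot: [0.034, 0.999, -0.0, -0.0]
ft_force: [0.1, 0.4, -1.6]
grip_width: 0.0302
finger_force: 24.9
t 9.3 pos [0.5205 0.1323 0.2265] y angle 86.06 tilt [ 3.e-04 -2.e-04 -1.e+00] F [ 0.1  0.4 -1.6] w 0.0302 ff 24.9
shift units [0.053 1.268 0.917]
```

```bash
python3 -m inch '[{"tx":0.05,"ty":0.5,"tz":0.2,"yaw":0,"hand":20},{"tx":0,"ty":0.5,"tz":0.3,"yaw":0,"hand":20},{"tx":0,"ty":0.27,"tz":0.3,"yaw":0,"hand":20},{"tx":0,"ty":0,"tz":0.12,"yaw":0,"hand":20},{"tx":0,"ty":0,"tz":0,"yaw":0,"hand":20},{"tx":0,"ty":0,"tz":0,"yaw":0,"hand":20},{"tx":0,"ty":0,"tz":0,"yaw":0,"hand":20},{"tx":0,"ty":0,"tz":0,"yaw":0,"hand":20}]'
python3 go.py .5215 .1703 .199
python3 - <<'E'
from h import *
I=camera("side");cv2.imwrite("pics/c4.png",cv2.resize(np.ascontiguousarray(I[110:260,160:340,::-1]),None,fx=4,fy=4,interpolation=cv2.INTER_CUBIC))
f=lambda p:((proj("side",p)-[160,110]+.4)*4).round()
print("pred window centre",f((.5215,.1703,.102)),"label",f((.5215,.1703,.042)),"head corners z.102",[f((.5215+a,.1703+b,.102)) for a,b in((-.025,-.025),(.025,-.025),(-.025,.025))])
E
```

```text
t: 9.97
eef_pos: [0.5218, 0.1706, 0.1995]
ee_rot: [0.034, 0.999, 0.0, 0.0]
ft_force: [0.0, -0.6, -2.0]
grip_width: 0.0302
finger_force: 24.9
t 9.97 pos [0.5218 0.1706 0.1995] y angle 86.09 tilt [-7.e-04  1.e-04 -1.e+00] F [ 0.  -0.6 -2. ] w 0.0302 ff 24.9
shift units [ 0.008 -0.01   0.017]
pred window centre [220. 248.] label [223. 304.] head corners z.102 [array([210., 271.]), array([261., 252.]), array([181., 243.])]
```

View pics/c4.png

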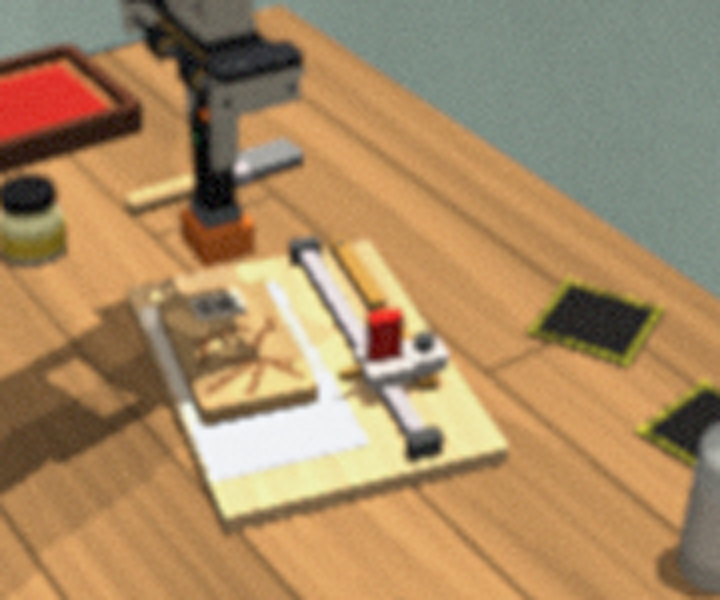

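The side view shows the scanner held upright over the label, with its head bottom near crop (215,255) and the label at (217,303). I'll check the height with the silhouette fit.

Run:
```python
from fit import *
I=camera("side");h=cv2.cvtColor(I,cv2.COLOR_RGB2HSV)
r=((h[...,0]<16))&(h[...,1]>170)&(h[...,2]>60);r[:150]=0;r[180:]=0;r[:,:202]=0;r[:,228:]=0
a=np.argwhere(r);print(len(a),a.min(0),a.max(0),"orange centroid",a.mean(0)[::-1])
for z in(.102,.106,.110):
    S=sil("side",SC[:1],.5215,.1703,z,-.068);S2=sil("side",SC[1:2],.5215,.1703,z,-.068);S=S*(1-S2);ys,xs=np.mgrid[:384,:512];b=np.argwhere(S>.5);print(z,S.sum(),b.min(0),b.max(0),(S*xs).sum()/S.sum(),(S*ys).sum()/S.sum())
print("label pred",proj("side",(.5215,.1703,.042)))
w=(I.astype(int).min(2)>0)&(h[...,1]<50);w[:175]=0;w[195:]=0;w[:,:200]=0;w[:,224:]=0;a=np.argwhere(w);print("label",len(a),a.min(0),a.max(0),a.mean(0)[::-1])
```

```text
151 [163 205] [175 222] orange centroid [214.02649007 169.30463576]
0.102 204.60525951557094 [162 205] [177 224] 214.61581137809682 169.51123055980415
0.106 204.7976778162245 [161 205] [176 224] 214.61893453382672 168.50083686460488
0.11 204.33190311418684 [159 204] [175 224] 214.43516327101082 167.54878689803823
label pred [215.43713137 185.5898927 ]
label 42 [183 200] [194 220] [214.23809524 186.02380952]
```

The height matches to within 1 px. Next is the hold, 2.5 s.

```bash
python3 -m inch '[{"tx":0,"ty":0,"tz":0,"yaw":0,"hand":20},{"tx":0,"ty":0,"tz":0,"yaw":0,"hand":20},{"tx":0,"ty":0,"tz":0,"yaw":0,"hand":20},{"tx":0,"ty":0,"tz":0,"yaw":0,"hand":20},{"tx":0,"ty":0,"tz":0,"yaw":0,"hand":20},{"tx":0,"ty":0,"tz":0,"yaw":0,"hand":20},{"tx":0,"ty":0,"tz":0,"yaw":0,"hand":20},{"tx":0,"ty":0,"tz":0,"yaw":0,"hand":20},{"tx":0,"ty":0,"tz":0,"yaw":0,"hand":20},{"tx":0,"ty":0,"tz":0,"yaw":0,"hand":20},{"tx":0,"ty":0,"tz":0,"yaw":0,"hand":20},{"tx":0,"ty":0,"tz":0,"yaw":0,"hand":20}]' >/dev/null
python3 -m inch '[{"tx":0,"ty":0,"tz":0,"yaw":0,"hand":20},{"tx":0,"ty":0,"tz":0,"yaw":0,"hand":20},{"tx":0,"ty":0,"tz":0,"yaw":0,"hand":20},{"tx":0,"ty":0,"tz":0,"yaw":0,"hand":20},{"tx":0,"ty":0,"tz":0,"yaw":0,"hand":20},{"tx":0,"ty":0,"tz":0,"yaw":0,"hand":20},{"tx":0,"ty":0,"tz":0,"yaw":0,"hand":20},{"tx":0,"ty":0,"tz":0,"yaw":0,"hand":20},{"tx":0,"ty":0,"tz":0,"yaw":0,"hand":20},{"tx":0,"ty":0,"tz":0,"yaw":0,"hand":20},{"tx":0,"ty":0,"tz":0,"yaw":0,"hand":20},{"tx":0,"ty":0,"tz":0,"yaw":0,"hand":20}]' >/dev/null
python3 -m inch '[{"tx":0,"ty":0,"tz":0,"yaw":0,"hand":20},{"tx":0,"ty":0,"tz":0,"yaw":0,"hand":20},{"tx":0,"ty":0,"tz":0,"yaw":0,"hand":20},{"tx":0,"ty":0,"tz":0,"yaw":0,"hand":20},{"tx":0,"ty":0,"tz":0,"yaw":0,"hand":20},{"tx":0,"ty":0,"tz":0,"yaw":0,"hand":20}]'
python3 -m inch '[{"tx":0,"ty":-0.1,"tz":-0.4,"yaw":0,"hand":20},{"tx":0,"ty":-0.2,"tz":-0.6,"yaw":0,"hand":20},{"tx":0,"ty":-0.4,"tz":-0.5,"yaw":0,"hand":20},{"tx":0,"ty":-0.6,"tz":0,"yaw":0,"hand":20},{"tx":0,"ty":-0.8,"tz":0,"yaw":0,"hand":20},{"tx":0,"ty":-0.8,"tz":0,"yaw":0,"hand":20},{"tx":0,"ty":-0.8,"tz":0,"yaw":0,"hand":20},{"tx":0,"ty":-0.8,"tz":0,"yaw":0,"hand":20},{"tx":0,"ty":-0.8,"tz":0,"yaw":0,"hand":20},{"tx":0,"ty":-0.8,"tz":0,"yaw":0,"hand":20},{"tx":0,"ty":-0.8,"tz":0,"yaw":0,"hand":20},{"tx":0,"ty":-0.8,"tz":0,"yaw":0,"hand":20}]'
python3 go.py .4945 -.2965 .24
```

```text
t: 12.57
eef_pos: [0.5215, 0.171, 0.199]
ee_rot: [0.034, 0.999, -0.0, -0.0]
ft_force: [-0.1, -0.9, -2.1]
grip_width: 0.03
finger_force: 24.9
t: 13.57
eef_pos: [0.5056, -0.0606, 0.2441]
ee_rot: [0.034, 0.999, -0.0, 0.0]
ft_force: [0.2, -0.8, -1.5]
grip_width: 0.03
finger_force: 24.9
t 13.57 pos [ 0.5056 -0.0606  0.2441] y angle 86.12 tilt [-2.e-04 -0.e+00 -1.e+00] F [ 0.2 -0.8 -1.5] w 0.03 ff 24.9
shift units [-0.162 -7.871  0.138]
```

```bash
python3 -m inch '[{"tx":-0.05,"ty":-0.8,"tz":0,"yaw":0,"hand":20},{"tx":-0.05,"ty":-0.8,"tz":0,"yaw":0,"hand":20},{"tx":-0.05,"ty":-0.8,"tz":0,"yaw":0,"hand":20},{"tx":0,"ty":-0.8,"tz":0,"yaw":0,"hand":20},{"tx":0,"ty":-0.8,"tz":0,"yaw":0,"hand":20},{"tx":0,"ty":-0.8,"tz":0,"yaw":0,"hand":20},{"tx":0,"ty":-0.8,"tz":0,"yaw":0,"hand":20},{"tx":0,"ty":-0.6,"tz":0,"yaw":0,"hand":20},{"tx":0,"ty":-0.3,"tz":0,"yaw":0,"hand":20},{"tx":0,"ty":-0.1,"tz":0,"yaw":0,"hand":20},{"tx":0,"ty":0,"tz":0,"yaw":0,"hand":20},{"tx":0,"ty":0,"tz":0,"yaw":0,"hand":20}]'
python3 go.py .4945 -.2957 .102
```

```text
t: 14.57
eef_pos: [0.497, -0.2565, 0.244]
ee_rot: [0.034, 0.999, 0.0, -0.0]
ft_force: [0.2, 0.4, -1.6]
grip_width: 0.03
finger_force: 24.9
t 14.57 pos [ 0.497  -0.2565  0.244 ] y angle 86.14 tilt [ 2.e-04  4.e-04 -1.e+00] F [ 0.2  0.4 -1.6] w 0.03 ff 24.9
shift units [-0.006 -1.312  4.732]
```

```bash
python3 -m inch '[{"tx":0,"ty":-0.4,"tz":0,"yaw":0,"hand":20},{"tx":0,"ty":-0.6,"tz":0,"yaw":0,"hand":20},{"tx":0,"ty":-0.31,"tz":0,"yaw":0,"hand":20},{"tx":0,"ty":0,"tz":0.5,"yaw":0,"hand":20},{"tx":0,"ty":0,"tz":0.7,"yaw":0,"hand":20},{"tx":0,"ty":0,"tz":0.7,"yaw":0,"hand":20},{"tx":0,"ty":0,"tz":0.7,"yaw":0,"hand":20},{"tx":0,"ty":0,"tz":0.7,"yaw":0,"hand":20},{"tx":0,"ty":0,"tz":0.5,"yaw":0,"hand":20},{"tx":0,"ty":0,"tz":0.3,"yaw":0,"hand":20},{"tx":0,"ty":0,"tz":0.2,"yaw":0,"hand":20},{"tx":0,"ty":0,"tz":0,"yaw":0,"hand":20}]'
python3 -m inch '[{"tx":0,"ty":0,"tz":0,"yaw":0,"hand":20},{"tx":0,"ty":0,"tz":0,"yaw":0,"hand":20},{"tx":0,"ty":0,"tz":0,"yaw":0,"hand":20}]'
python3 go.py .4945 -.2957 .1013
```

```text
t: 15.57
eef_pos: [0.4941, -0.2963, 0.1143]
ee_rot: [0.034, 0.999, 0.0, -0.0]
ft_force: [-0.4, 0.4, -2.6]
grip_width: 0.03
finger_force: 24.9
t: 15.82
eef_pos: [0.4947, -0.2968, 0.116]
ee_rot: [0.034, 0.999, -0.0, 0.001]
ft_force: [-0.2, 0.4, -1.0]
grip_width: 0.03
finger_force: 24.9
t 15.82 pos [ 0.4947 -0.2968  0.116 ] y angle 86.11 tilt [-1.3e-03 -8.0e-04 -1.0e+00] F [-0.2  0.4 -1. ] w 0.03 ff 24.9
shift units [0.009 0.036 0.489]
```

```bash
python3 -m inch '[{"tx":0,"ty":0,"tz":0.2,"yaw":0,"hand":20},{"tx":0,"ty":0,"tz":0.15,"yaw":0,"hand":20},{"tx":0,"ty":0,"tz":0.1,"yaw":0,"hand":20},{"tx":0,"ty":0,"tz":0,"yaw":0,"hand":20},{"tx":0,"ty":0,"tz":0,"yaw":0,"hand":20},{"tx":0,"ty":0,"tz":0,"yaw":0,"hand":20}]'
python3 go.py .4945 -.2957 .101
```

```text
t: 16.32
eef_pos: [0.4942, -0.2965, 0.1014]
ee_rot: [0.034, 0.999, 0.0, -0.0]
ft_force: [0.4, -0.2, -2.1]
grip_width: 0.0298
finger_force: 25.0
t 16.32 pos [ 0.4942 -0.2965  0.1014] y angle 86.11 tilt [ 3.e-04  2.e-04 -1.e+00] F [ 0.4 -0.2 -2.1] w 0.0298 ff 25.0
shift units [-0.008  0.026  0.012]
```

Almost touching. One more small nudge, then release and rise.

```bash
python3 -m inch '[{"tx":0,"ty":0,"tz":0.03,"yaw":0,"hand":20},{"tx":0,"ty":0,"tz":0.02,"yaw":0,"hand":20},{"tx":0,"ty":0,"tz":0,"yaw":0,"hand":20},{"tx":0,"ty":0,"tz":0,"yaw":0,"hand":20}]'
python3 -m inch '[{"tx":0,"ty":0,"tz":0,"yaw":0,"hand":33},{"tx":0,"ty":0,"tz":0,"yaw":0,"hand":38},{"tx":0,"ty":0,"tz":0,"yaw":0,"hand":55},{"tx":0,"ty":0,"tz":0,"yaw":0,"hand":65},{"tx":0,"ty":0,"tz":0,"yaw":0,"hand":65},{"tx":0,"ty":0,"tz":-0.5,"yaw":0,"hand":65},{"tx":0,"ty":0,"tz":-0.8,"yaw":0,"hand":65},{"tx":0,"ty":0,"tz":-1,"yaw":0,"hand":65},{"tx":0,"ty":0,"tz":-1,"yaw":0,"hand":65},{"tx":0,"ty":0,"tz":-1,"yaw":0,"hand":60},{"tx":0,"ty":0,"tz":-0.5,"yaw":0,"hand":60}]'
python3 -m inch '[{"tx":0,"ty":0,"tz":0,"yaw":0.85,"hand":60},{"tx":0,"ty":0,"tz":0,"yaw":0.85,"hand":60},{"tx":0,"ty":0,"tz":0,"yaw":0,"hand":60}]'
python3 go.py .59 .0193 .24 75.8
```

```text
t: 16.65
eef_pos: [0.4944, -0.2965, 0.1008]
ee_rot: [0.034, 0.999, -0.0, 0.0]
ft_force: [-2.7, 1.4, 7.3]
grip_width: 0.0299
finger_force: 25.0
t: 17.57
eef_pos: [0.495, -0.297, 0.2477]
ee_rot: [0.034, 0.999, -0.001, 0.002]
ft_force: [0.2, -1.0, 0.8]
grip_width: 0.0604
finger_force: 0.0
t: 17.82
eef_pos: [0.4943, -0.2965, 0.2443]
ee_rot: [0.125, 0.992, -0.0, 0.0]
ft_force: [-0.4, 0.4, -0.2]
grip_width: 0.06
finger_force: 0.0
t 17.82 pos [ 0.4943 -0.2965  0.2443] y angle 75.69 tilt [-3.e-04 -2.e-04 -1.e+00] F [-0.4  0.4 -0.2] w 0.06 ff 0.0
shift units [-0.489 10.989  0.14 ]
yaw units -0.019
```

```bash
python3 -m inch '[{"tx":-0.05,"ty":1,"tz":0,"yaw":0,"hand":60},{"tx":-0.05,"ty":1,"tz":0,"yaw":0,"hand":60},{"tx":-0.05,"ty":1,"tz":0,"yaw":0,"hand":60},{"tx":-0.05,"ty":1,"tz":0,"yaw":0,"hand":60},{"tx":-0.05,"ty":1,"tz":0,"yaw":0,"hand":60},{"tx":-0.05,"ty":1,"tz":0,"yaw":0,"hand":60},{"tx":-0.05,"ty":1,"tz":0,"yaw":0,"hand":60},{"tx":-0.05,"ty":1,"tz":0,"yaw":0,"hand":60},{"tx":-0.05,"ty":1,"tz":0,"yaw":0,"hand":60},{"tx":-0.05,"ty":1,"tz":0,"yaw":0,"hand":60},{"tx":0,"ty":0.6,"tz":0,"yaw":0,"hand":60},{"tx":0,"ty":0.4,"tz":0,"yaw":0,"hand":60}]' >/dev/null
python3 -m inch '[{"tx":0,"ty":0,"tz":0.6,"yaw":0,"hand":50},{"tx":0,"ty":0,"tz":0.6,"yaw":0,"hand":50},{"tx":0,"ty":0,"tz":0.6,"yaw":0,"hand":50},{"tx":0,"ty":0,"tz":0,"yaw":0,"hand":50},{"tx":0,"ty":0,"tz":0,"yaw":0,"hand":50}]' >/dev/null
python3 go.py .59 .0193 .09 75.8
python3 - <<'E'
from fit import *
a=camera("side");m=[r["mask"] for r in regions_of("side","scanner") if np.hypot(*(np.array(r["xy"])-(298,275)))<10]
if m: print(fit({"side":m[0].astype(float)},SC,(.494,-.297),.004,np.radians([0])))
t=camera("top")
cv2.imwrite("pics/c5.png",np.hstack([cv2.resize(x[y:y+110,u:u+110,::-1],None,fx=3.6,fy=3.6,interpolation=cv2.INTER_CUBIC) for x,u,y in((a,215,190),(t,315,185))]))
E
```

```text
t 19.23 pos [0.5888 0.0196 0.1897] y angle 75.97 tilt [ 1.6e-03 -4.0e-04 -1.0e+00] F [-0.7  0.2  1.3] w 0.0497 ff 0.0
shift units [-4.700e-02  3.000e-03  3.322e+00]
yaw units 0.028
(array([ 0.4908998 , -0.29511012,  0.04803905]), np.float64(0.1478568786004968))
```

View pics/c5.png

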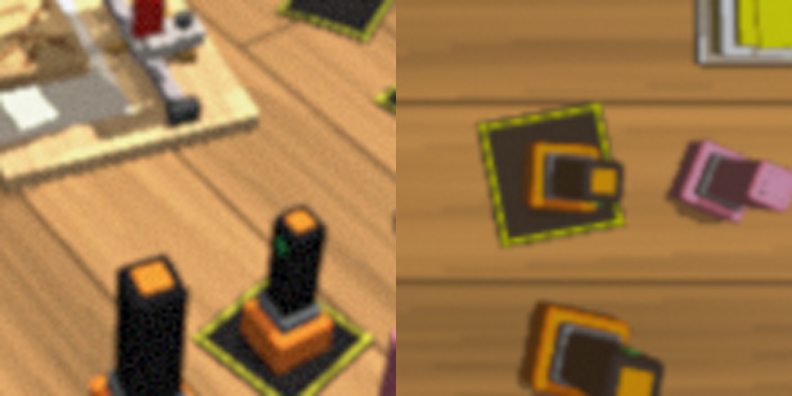

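The scanner stands upright on its pad in both halves, at (285,330) and (575,178). Now down onto the tab.

```bash
python3 -m inch '[{"tx":-0.05,"ty":0,"tz":0.6,"yaw":0,"hand":50},{"tx":0,"ty":0,"tz":0.7,"yaw":0,"hand":50},{"tx":0,"ty":0,"tz":0.7,"yaw":0,"hand":50},{"tx":0,"ty":0,"tz":0.7,"yaw":0,"hand":50},{"tx":0,"ty":0,"tz":0.6,"yaw":0,"hand":50},{"tx":0,"ty":0,"tz":0.4,"yaw":0,"hand":50},{"tx":0,"ty":0,"tz":0,"yaw":0,"hand":50},{"tx":0,"ty":0,"tz":0,"yaw":0,"hand":50}]'
python3 -m inch '[{"tx":0,"ty":0,"tz":0,"yaw":0,"hand":30},{"tx":0,"ty":0,"tz":0,"yaw":0,"hand":20},{"tx":0,"ty":0,"tz":0,"yaw":0,"hand":5},{"tx":0,"ty":0,"tz":0,"yaw":0,"hand":5},{"tx":0,"ty":0,"tz":0,"yaw":0,"hand":5},{"tx":0,"ty":0,"tz":0,"yaw":0,"hand":5}]' 20
python3 go.py .59 .0193 .077 75.8
```

```text
t: 20.05
eef_pos: [0.5909, 0.0195, 0.0797]
ee_rot: [0.123, 0.992, 0.0, 0.0]
ft_force: [0.2, -0.2, 0.5]
grip_width: 0.0496
finger_force: 0.0
t: 20.55
eef_pos: [0.5907, 0.0194, 0.0793]
ee_rot: [0.123, 0.992, -0.0, 0.0]
ft_force: [-1.8, -5.6, 3.1]
grip_width: 0.0148
finger_force: 3.0
t 20.55 pos [0.5907 0.0194 0.0793] y angle 75.92 tilt [-3.e-04 -2.e-04 -1.e+00] F [-1.8 -5.6  3.1] w 0.0148 ff 3.0
shift units [ 0.02  -0.01   0.076]
yaw units 0.02
```

```bash
python3 -m inch '[{"tx":0,"ty":0,"tz":0,"yaw":0,"hand":5},{"tx":0,"ty":0,"tz":0,"yaw":0,"hand":5},{"tx":0,"ty":0.1,"tz":0,"yaw":0,"hand":5},{"tx":0,"ty":0.2,"tz":0,"yaw":0,"hand":5},{"tx":0,"ty":0.3,"tz":0,"yaw":0,"hand":5},{"tx":0,"ty":0.4,"tz":0,"yaw":0,"hand":5},{"tx":0,"ty":0.4,"tz":0,"yaw":0,"hand":5},{"tx":0,"ty":0.4,"tz":0,"yaw":0,"hand":5},{"tx":0,"ty":0.4,"tz":0,"yaw":0,"hand":5},{"tx":0,"ty":0.3,"tz":0,"yaw":0,"hand":5},{"tx":0,"ty":0.2,"tz":0,"yaw":0,"hand":5},{"tx":0,"ty":0,"tz":0,"yaw":0,"hand":5}]' 30
python3 -m inch '[{"tx":0,"ty":0.05,"tz":0,"yaw":0,"hand":5},{"tx":0,"ty":0,"tz":0,"yaw":0,"hand":5},{"tx":0,"ty":0,"tz":0,"yaw":0,"hand":5},{"tx":0,"ty":0,"tz":0,"yaw":0,"hand":5}]'
python3 go.py .6138 .1138 .079 75.8
```

```text
t: 21.55
eef_pos: [0.6107, 0.0992, 0.0793]
ee_rot: [0.122, 0.992, 0.0, 0.0]
ft_force: [0.6, 1.7, 3.6]
grip_width: 0.0134
finger_force: 30.0
t: 21.88
eef_pos: [0.6108, 0.0996, 0.0793]
ee_rot: [0.123, 0.992, 0.0, 0.0]
ft_force: [-0.7, 1.2, 5.6]
grip_width: 0.0136
finger_force: 30.0
t 21.88 pos [0.6108 0.0996 0.0793] y angle 75.9 tilt [-4.e-04  5.e-04 -1.e+00] F [-0.7  1.2  5.6] w 0.0136 ff 30.0
shift units [0.019 0.483 0.009]
yaw units 0.017
```

```bash
python3 -m inch '[{"tx":0,"ty":0.1,"tz":0,"yaw":0,"hand":5},{"tx":0,"ty":0.1,"tz":0,"yaw":0,"hand":5},{"tx":0,"ty":0,"tz":0,"yaw":0,"hand":5},{"tx":0,"ty":0,"tz":0,"yaw":0,"hand":5}]' | sed -n 2,4p
for k in 1 2 3 4 5 6 ; do python3 -m inch '[{"tx":0,"ty":0.05,"tz":0,"yaw":0,"hand":5},{"tx":0,"ty":0,"tz":0,"yaw":0,"hand":5},{"tx":0,"ty":0,"tz":0,"yaw":0,"hand":5},{"tx":0,"ty":0,"tz":0,"yaw":0,"hand":5}]'| sed -n '2p;4p'; done
python3 go.py .6138 .1138 .079 75.8
```

```text
eef_pos: [0.6123, 0.1055, 0.0793]
ee_rot: [0.123, 0.992, 0.0, 0.0]
ft_force: [-0.2, 1.2, 4.8]
eef_pos: [0.6126, 0.1069, 0.0793]
ft_force: [-1.3, 2.2, 5.1]
eef_pos: [0.613, 0.1085, 0.0792]
ft_force: [-0.3, 1.4, 5.6]
eef_pos: [0.6135, 0.1102, 0.0793]
ft_force: [0.2, 5.1, 5.0]
eef_pos: [0.6139, 0.112, 0.0793]
ft_force: [1.1, 6.6, 4.4]
eef_pos: [0.6142, 0.1129, 0.0793]
ft_force: [-0.8, 2.5, 5.5]
eef_pos: [0.6142, 0.1133, 0.0793]
ft_force: [-2.7, -4.1, 7.5]
t 24.22 pos [0.6142 0.1133 0.0793] y angle 75.91 tilt [ 1.0e-04 -1.1e-03 -1.0e+00] F [-2.7 -4.1  7.5] w 0.014 ff 30.0
shift units [0.018 0.013 0.009]
yaw units 0.018
```

The force flipped from forward pull to pull-back, so the centre has been crossed. I'll back off about 0.8 mm.

```bash
python3 -m inch '[{"tx":0,"ty":-0.025,"tz":0,"yaw":0,"hand":5},{"tx":0,"ty":0,"tz":0,"yaw":0,"hand":5},{"tx":0,"ty":0,"tz":0,"yaw":0,"hand":5},{"tx":0,"ty":0,"tz":0,"yaw":0,"hand":5}]'
for i in 1 2 3; do python3 -m inch '[{"tx":0,"ty":0,"tz":0,"yaw":0,"hand":5},{"tx":0,"ty":0,"tz":0,"yaw":0,"hand":5}]'| sed -n '2p;4p'; done
python3 - <<'E'
from h import *
a=camera("side");t=camera("top")
cv2.imwrite("pics/c6.png",np.hstack([cv2.resize(x[y:y+110,u:u+110,::-1],None,fx=3.6,fy=3.6,interpolation=cv2.INTER_CUBIC) for x,u,y in((a,190,140),(t,170,150))]))
E
```

```text
t: 24.55
eef_pos: [0.6142, 0.113, 0.0793]
ee_rot: [0.123, 0.992, -0.0, 0.0]
ft_force: [-2.0, -0.6, 7.2]
grip_width: 0.0138
finger_force: 30.0
eef_pos: [0.6142, 0.113, 0.0792]
ft_force: [-2.6, -0.3, 6.8]
eef_pos: [0.6142, 0.113, 0.0792]
ft_force: [-1.3, 0.2, 6.5]
eef_pos: [0.6142, 0.113, 0.0793]
ft_force: [-1.5, 1.1, 6.3]
```

View pics/c6.png

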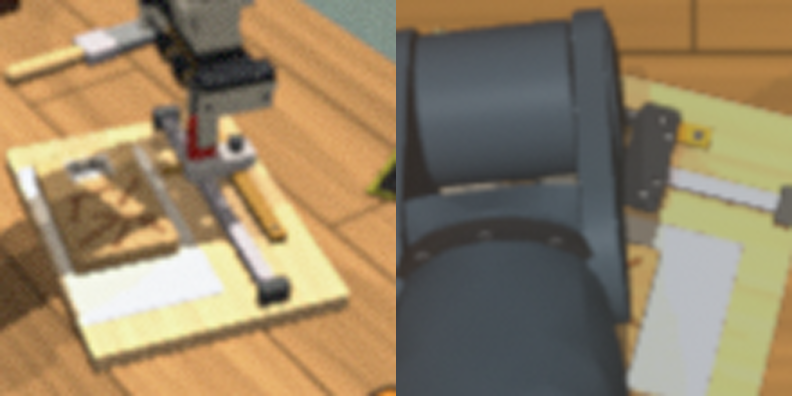

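The stop is held by its tab with the groove covered, and the block is unmoved. The force along the rail is about 0, and travel is about 97 mm, matching the vision estimate. Handing in.

```bash
python3 -c "
from workcell import workorder
print(workorder.hand_in())"
```

```text
the job is handed in; nothing more can be done
None
```

I scanned the label for over 2 s at about 6 cm, stood the scanner back on its pad, and slid the stop about 97 mm into the notch with the tab still gripped. The job is handed in; seating was read from the rail force and travel, as the groove was hidden from view.

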